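Clear the cup off the foot grinder and test-run it

ROBOT

A 7-joint arm with a two-finger parallel gripper is mounted at the origin on the work surface. World frame = base frame: x ahead of the robot, y to its left, z up, the work surface at z = 0. Lengths are in m, angles in degrees, forces in N, time in s.
With the tool pointing down it reaches from about 0.425 to 0.875 m from the base axis. Payload 8.4 kg.
Tool frame: the origin (TCP) lies midway between the tips of the shut fingers; the grasp point (between the pads) lies 19 mm behind it (grip_depth is the distance from the TCP to the grasp point, in m); z points along the fingers, y is the line along which they close (so a half turn about z gives the same grasp; the last joint's range is limited). The gripper opens to 87 mm and grips with 3 to 60 N. Pads are 19 mm wide; open, the fingers measure 117 mm over their backs; the gripper's body (75 mm by 190 mm) begins 51 mm behind the grasp point.
Start: joints at [-70.084, 19.091, 2.286, 83.961, -0.768, 76.965, -3.352], TCP at [0.281, 0.586, 0.223] pointing down, gripper open.
Joint ranges: [-147.57, 147.57], [-21.85, 119.76], [-74.77, 79.35], [14.55, 137.4], [-85.83, 265.84], [4.83, 119.75], [-152.11, 152.11]. Speed limits (degrees/s): [127.2, 127.2, 159.86, 159.86, 180, 180, 180].

INTERFACE

Orientations are given as [roll, pitch, yaw] about the fixed x, y, z axes, in that order (R = Rz(yaw) Ry(pitch) Rx(roll)).
In Python, from rig import * gives the robot as it stands.
- The arm moves only by the tool apply_moves, never from a script. Its argument "deltas" is a list of rows, each a list of 3 entries, a list of its own where there are three numbers: the shift along the world's x, y, z in mm, then the turn, a rotation vector about the world's x, y, z in rad, then the closure, from 0 (fully open) to 1 (shut). In form: [[[dx, dy, dz], [wx, wy, wz], grip], ...]. A call has 1 to 20 rows; each row shifts and turns the commanded pose from where the row before left it; what a row does not reach is not made up. A row lasts 1/8 s, in which the tool goes at most 62.5 mm and 10.7 degrees, less where a joint would pass 70% of its speed; a pose out of reach is approached as far as the arm can. A call with a gripper value outside its range is refused whole. The fingers move at their own pace and stop on an object; the grip force is fixed at half the most. Time passes only in rows, so rows that do not move let the fingers close. It gives the time, the measured TCP pose, the force, the opening and the grip force at its end, in the units of the state.
- sense(): the state, without advancing time (a new reading comes with each control period).
- get_image(name): name is "side" or "top"; returns a dict with "image" (480x640x3 uint8, red, green, blue), "K" (3x3 intrinsics, pixels), "R" (3x3) and "t" (3): a world point X has camera coordinates R X + t. Camera axes: x right, y down, z forward; pixel columns grow to the right and rows downward; lengths in m; the calibration is good to about 2 mm. A picture is of the moment at which its call begins. There is no depth.
- sign_off(): hands the job in; it is judged then, once.
Trained networks look in the newest picture that a camera, given by its name, has taken for a name from the list of things; names that differ only in an ending like _2 or _b are one class to them, and where a whole thing is asked for, a point or a joint stands for the part that bears it (a point fixed in the world has none). Each returns a list of dicts, best first, with "conf" (0 to 1); they miss things now and then, are a little off and sometimes report something else, mostly with a low value. They report only what shows in the picture. A call takes as long as a camera call.
- recognise(camera, name): "position" ([x, y, z] in m, in the coordinates of the camera as it stood for that picture, good to about 4 mm: the middle of the surface that is visible of it).
- spot_point(camera, name): "position" ([x, y, z] in m, in the coordinates of the camera as it stood for that picture, good to about 4 mm: a listed point, or the origin of a listed thing).
The state is a dict: "clock": time; "joint_pos": joint angles; "joint_velocities": joint speeds; "joint_torque": joint torques, N m; "position": TCP position; "orientation": TCP orientation; "contact_force": force on the tool from outside, world axes, zero at the start; "wrist_torque": the same for the moment, N m; "width": finger opening in m; "gripper_force": force on a finger pad.
Only numpy, scipy, OpenCV 4.12 (cv2) and the standard library are available. Lean on these libraries where they do the work, as an engineer would, in place of code of your own. Each camera call takes 0.05 s, during which the arm holds its last target. There are 200 camera calls.

TASK

First clear the grinder: take the cup that was left mouth-down on the grinding disc and set it down gently, still mouth-down, on the cup standing upright on the plywood square, rim on rim so that the pair stays standing by itself without being shifted. Then give the grinder a test run: flip the lock-off lever on its paddle fully forward (towards the disc), squeeze the paddle down flush against the body and keep it down for two seconds, and let it come up again, leaving the lever forward. Do not shift the upturned bowl.

Things in the scene. Friction and masses are not known exactly. Their poses are not given: they have to be found in the camera images.
- grinder: Hand grinder, 390 mm long, dark-grey body 62 mm across, fixed upside down in a steel stand so that disc and paddle face up. Origin: on the table under mid-tool; +x forward along the tool to the disc; z up. The level grey disc (125 mm across, does not turn) has its centre at x = 165 mm, its top 124 mm above the table. Disc, paddle and lever lie on the centre line y = 0.
- paddle (a joint): Paddle switch: black plate 130 x 36 x 8 mm on the body, hinged at its rear end (grinder x = -115 mm, 114 mm up), front end raised. Rad: 0 = raised (sprung), 0.13 = flush and level, top face then 118 mm above the table. At the press point it takes about 5 N to start, 10 N to be flush. The lever's foot blocks it unless the lever is beyond about 1.1 rad.
- paddle_press (a point): Point on the paddle's top face, on its ribbed part, where it is pressed: 70 mm forward of the paddle's hinge, 42 mm behind the lever's pivot; about 127 mm above the table when raised, 118 mm when flush. Moves with the paddle.
- lockoff (a joint): Lock-off lever: steel blade 42 mm long, 26 mm wide, 6 mm thick, rolled end 10 mm thick, pivoted across the paddle's front, standing up. Rad: 0 = back (locked; leans 0.35 rad rearward of upright), 1.4 = fully forward (leans 1.05 rad forward, towards the disc). Starts within 0.06 of 0. Stiff hinge (0.05 N m, 1 to 4 N to push); stays where it is left.
- lever_pivot (a point): The lever's pivot, on the tool's centre line, 137 mm above the table while the paddle is raised (grinder frame x = -4 mm). The blade turns in the upright plane along the tool; the paddle's top is 4 mm below the pivot.
- lever_tip (a point): Centre of the lever's rolled end, 42 mm from the pivot; about 176 mm above the table when back, about 157 mm when forward.
- cup_top_mid (a point): Centre (half-way up) of the straight-sided unglazed cup standing mouth-down on the disc, within 20 mm of the disc's centre: 62 mm across, 82 mm high, wall 7.5 mm, closed flat foot uppermost (narrowing to 52 mm in its top 8 mm), 180 to 300 g. z points up, from rim to foot.
- cup_top_rim (a point): Centre of the rim plane of that same cup: 41 mm below its centre as it stands mouth-down.
- cup_low_rim (a point): Centre of the rim plane (mouth) of the other cup, of the same make and size, which stands mouth-up on a fixed plywood square (130 mm wide, 18 mm thick), to the left or to the right of the grinder; rim 100 mm above the table. z points up. The first cup goes on it, centred.
- bowl: Bystander: clay bowl standing mouth-down, 120 mm across, 55 mm high, to the other side of the grinder; origin under its middle.

How it is judged:
By the outcome, as a careful person would: the job done as asked, in the order asked, and still so for the second after the job is handed in, with the robot touching nothing.
It also fails if it takes over 58 s, if anything falls off the work surface, if the arm or the gripper's body presses on something with over 40 N, if the wrist force passes 120 N, or if a joint passes its speed limit or range.

## Working session

There is one attempt and no reset: what is moved stays moved. The work goes in short steps, Python scripts to look and compute and a tool call to move; the robot and the scene stay as the last step left them, time stands still between calls to the robot, and variables do not carry over. Pictures are saved under pics/ and viewed, at most 10 in all, crops included, and the job is handed in when it is done.

Besides the shell and the picture viewer there is one more tool, called after "Emit:" by a JSON object that holds its "api" and its "payload", one argument or row to a line. apply_moves: Moves the arm, as the interface text tells. Its arguments: {"type":"object","properties":{"deltas":{"type":"array","items":{"type":"array"}}},"required":["deltas"]}

```bash
mkdir -p pics; cat > h.py <<'E'
from rig import *
import numpy as np, cv2
def spots(names, cams=("top","side"), save=None):
    ims={c:get_image(c) for c in cams}
    for c in cams:
        if save: cv2.imwrite(f"pics/{save}_{c}.png", ims[c]["image"][...,::-1])
        R,t,K=[np.array(ims[c][k]) for k in "RtK"]
        for n in names:
            for f,g in (("spot",spot_point),):
                try:
                    for d in g(c,n)[:2]:
                        p=np.array(d["position"]); w=R.T@(p-t); q=K@p
                        print(c,n,round(d["conf"],2),np.round(w*1000,1),np.round(q[:2]/q[2]))
                except Exception as e: print(c,n,e)
E
python3 - <<'E'
from h import *
s=sense(); print(s["clock"],s["position"],s["orientation"],s["width"],s["contact_force"])
spots(["grinder","paddle_press","lever_pivot","lever_tip","cup_top_mid","cup_top_rim","cup_low_rim","bowl"],save="a")
E
```

```text
0.0 [0.28068917 0.58577844 0.22167485] [-1.79910354e+02  6.29542499e-03  1.54397585e+02] 0.08714232856956206 [-0.82850893 -0.39297375  0.02036136]
top grinder 0.86 [557.1 -30.5  -6.2] [346. 249.]
top paddle_press 0.7 [605.3 -23.5 125.9] [345. 221.]
top lever_pivot 0.61 [564.1 -31.  131.9] [348. 239.]
top lever_tip 0.45 [577.6 -30.9 174.4] [349. 230.]
top cup_top_mid 0.72 [401.9 -65.2 161.8] [365. 309.]
top cup_top_mid 0.5 [ 520.5 -363.4    2.6] [477. 262.]
top cup_top_rim 0.67 [403.6 -70.1 125.3] [366. 308.]
top cup_low_rim 0.93 [440.2 371.2  98.8] [178. 293.]
top cup_low_rim 0.29 [564.2 -33.6 132.1] [350. 238.]
top bowl 0.59 [ 520.4 -363.3    1.7] [477. 262.]
side grinder 0.65 [ 5.588e+02 -3.400e+01 -1.000e-01] [335. 288.]
side paddle_press 0.57 [601.9 -23.7 126.5] [345. 227.]
side lever_pivot 0.86 [564.4 -29.7 131.3] [335. 235.]
side lever_tip 0.8 [580.5 -30.9 170.2] [341. 215.]
side lever_tip 0.18 [ 523.9 -361.1    1.6] [476. 392.]
side cup_top_mid 0.87 [407.5 -65.1 163.3] [289. 275.]
side cup_low_rim 0.92 [447.3 365.   99.9] [163. 200.]
side bowl 0.61 [ 524.3 -360.7   -2.7] [476. 393.]
```

View pics/a_top.png

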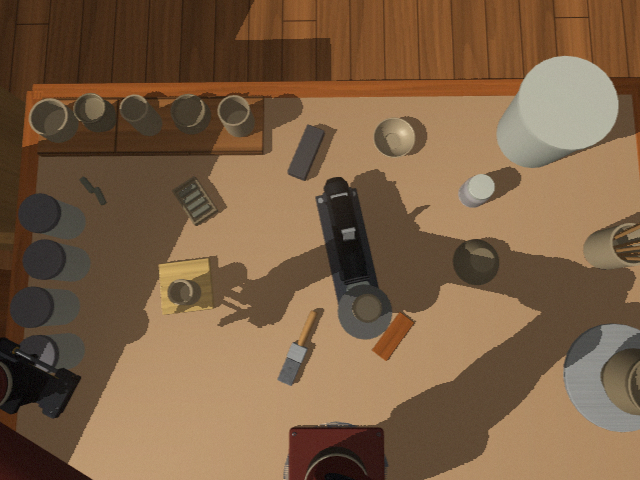

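View pics/a_side.png

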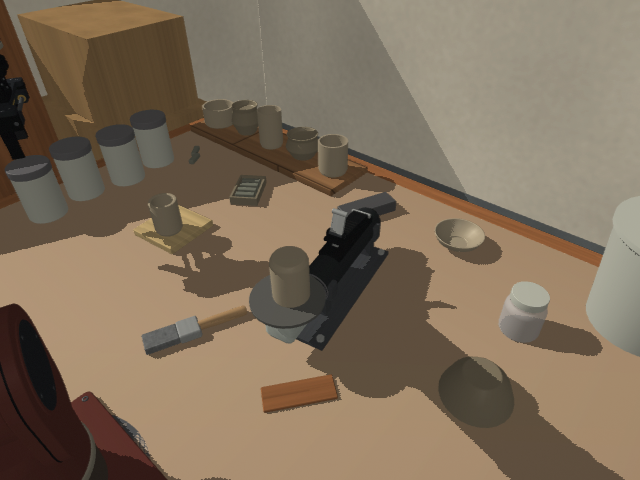

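The top view shows the disc cup at about (367,307), the low cup at (182,292) on the plywood and the bowl at (476,262). This matches the networks. I'll refine with overlays.

```bash
cat >> h.py <<'E'
def circ(x,y,z,r,n=72):
    a=np.linspace(0,2*np.pi,n); return np.c_[x+r*np.cos(a),y+r*np.sin(a),np.full(n,z)]
def proj(im,P):
    c=np.atleast_2d(P)@np.array(im["R"]).T+np.array(im["t"]); q=c@np.array(im["K"]).T; return q[:,:2]/q[:,2:]
def onplane(im,uv,z):
    R,t,K=[np.array(im[k]) for k in "RtK"]; C=-R.T@t; d=R.T@np.linalg.solve(K,[*uv,1]); return C+d*(z-C[2])/d[2]
def crop(im,P,center,sc=6,w=400,h=300):
    u0,v0=proj(im,center)[0]-np.array([w,h])/sc/2; u0,v0=int(u0),int(v0)
    I=im["image"][v0:v0+h//sc+1,u0:u0+w//sc+1,::-1].copy()
    I=cv2.resize(I,None,fx=sc,fy=sc,interpolation=cv2.INTER_CUBIC)[:h,:w]; I=cv2.convertScaleAbs(I,alpha=1.6)
    for p,col in P: cv2.polylines(I,[np.int32(((proj(im,p)-[u0,v0])+.5)*sc)],False,col,1)
    return I
E
python3 - <<'E'
from h import *
sums={}
names={"cup_top_mid":.165,"cup_top_rim":.124,"cup_low_rim":.1,"lever_pivot":.137,"paddle_press":.127,"lever_tip":.176,"grinder":0}
for k in range(5):
    for c in ("top","side"):
        im=get_image(c); R,t,K=[np.array(im[q]) for q in "RtK"]
        for n,z in names.items():
            ds=spot_point(c,n)
            if ds and ds[0]["conf"]>.4:
                p=np.array(ds[0]["position"]); q=K@p
                sums.setdefault((c,n),[]).append(onplane(im,q[:2]/q[2],z)[:2]*1000)
for k,v in sums.items(): print(k,len(v),np.mean(v,0).round(1),np.std(v,0).round(1))
m=lambda n:np.mean([np.mean(sums[c,n],0) for c in("top","side") if (c,n) in sums],0)/1000
ct,cl=m("cup_top_mid"),m("cup_low_rim"); print(ct,cl)
ims={c:get_image(c) for c in("top","side")}
G,Rd,B=(0,255,0),(0,0,255),(255,0,0)
rows=[]
for c in ims:
    im=ims[c]
    a=crop(im,[(circ(*ct,.206,.026),G),(circ(*ct,.198,.031),Rd),(circ(*ct,.124,.031),G)],[*ct,.165])
    b=crop(im,[(circ(*cl,.1,.031),G),(circ(*cl,.1,.0235),Rd),(circ(*cl,.018,.031),G)],[*cl,.07])
    rows.append(np.hstack([a,b]))
cv2.imwrite("pics/b.png",np.vstack(rows))
E
```

```text
('top', 'cup_top_mid') 4 [405.2 -65.3] [1.1 1.4]
('top', 'cup_top_rim') 5 [403.4 -69.8] [1.4 2. ]
('top', 'cup_low_rim') 5 [441.8 369. ] [1.3 1.1]
('top', 'lever_pivot') 5 [562.9 -33.1] [0.5 1. ]
('top', 'paddle_press') 5 [606.  -23.7] [2.3 1.1]
('top', 'lever_tip') 5 [576.2 -31.4] [1.2 1.4]
('top', 'grinder') 5 [557.4 -33.2] [1.4 1.1]
('side', 'cup_top_mid') 5 [408.2 -66.2] [1.2 2. ]
('side', 'cup_top_rim') 5 [402.9 -69.6] [1.2 1.2]
('side', 'cup_low_rim') 5 [446.1 366. ] [1.9 3.5]
('side', 'lever_pivot') 5 [561.9 -33.4] [1.7 1.8]
('side', 'grinder') 5 [561.  -33.7] [1.1 1.1]
('side', 'lever_tip') 4 [575.5 -31.3] [1.5 2. ]
('side', 'paddle_press') 3 [603.  -22.9] [3.2 0.7]
[ 0.40671593 -0.06575366] [0.44394346 0.36752154]
```

View pics/b.png

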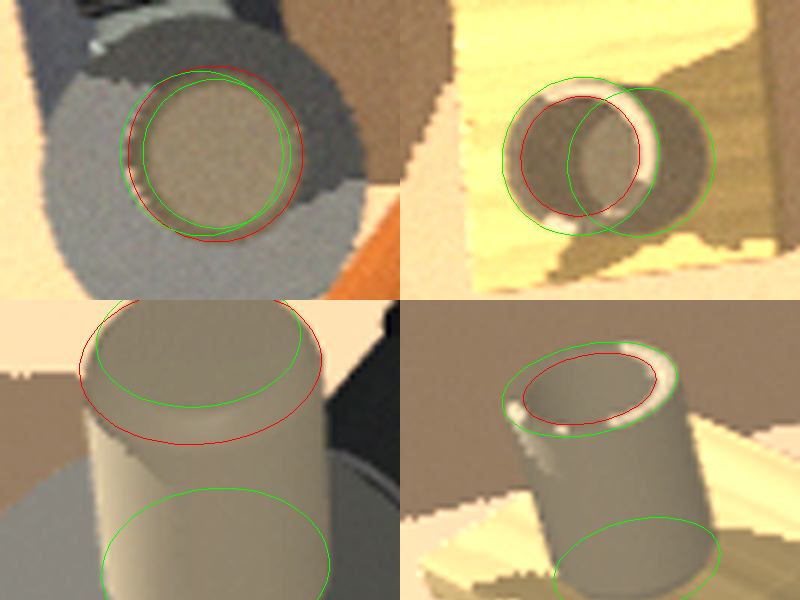

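The overlays fit both cups to within about 1.5 mm. The rim of the low cup is at (444,367.5) and the disc cup is at about (405.5,-67). I'll move above the disc cup, holding the current yaw.

Emit:
{"api": "apply_moves", "payload": {
  "deltas": [
    [[21, -36, 10], [0, 0, 0], 0],
    [[21, -36, 10], [0, 0, 0], 0],
    [[21, -36, 10], [0, 0, 0], 0],
    [[21, -36, 10], [0, 0, 0], 0],
    [[21, -36, 10], [0, 0, 0], 0],
    [[21, -36, 10], [0, 0, 0], 0],
    [[21, -36, 10], [0, 0, 0], 0],
    [[21, -36, 10], [0, 0, 0], 0],
    [[-2, -40, 0], [0, 0, 0], 0],
    [[-2, -40, 0], [0, 0, 0], 0],
    [[-2, -40, 0], [0, 0, 0], 0],
    [[-2, -40, 0], [0, 0, 0], 0],
    [[-2, -40, 0], [0, 0, 0], 0],
    [[-2, -40, 0], [0, 0, 0], 0],
    [[-2, -40, 0], [0, 0, 0], 0],
    [[-2, -40, 0], [0, 0, 0], 0],
    [[-2, -40, 0], [0, 0, 0], 0]
  ]
}}

```text
clock: 7.12
position: [0.4306, -0.0632, 0.3028]
orientation: [180.0, 0.0, 154.4]
contact_force: [0.1, -0.0, 0.2]
width: 0.087
gripper_force: 0.0
```

Emit:
{"api": "apply_moves", "payload": {
  "deltas": [
    [[-13, -2, -10], [0, 0, 0], 0],
    [[-12, -2, -10], [0, 0, 0], 0],
    [[0, 0, 0], [0, 0, 0], 0]
  ]
}}

```text
clock: 7.5
position: [0.4052, -0.0661, 0.2824]
orientation: [180.0, -0.0, 154.4]
contact_force: [1.0, 0.8, -0.6]
width: 0.0874
gripper_force: 0.0
```

```bash
python3 -c "
from h import *
s=sense();print(s['position'],s['orientation'],s['joint_pos'])"
```

```text
[ 0.40522402 -0.0660685   0.28235468] [ 1.79968689e+02 -2.67564922e-02  1.54375997e+02] [-34.82331953 -15.55245521  31.21936633 110.2113435    8.00364231
  83.24968837  58.88510107]
```

Emit:
{"api": "apply_moves", "payload": {
  "deltas": [
    [[0, -1, -20], [0, 0, 0], 0],
    [[0, 0, -20], [0, 0, 0], 0],
    [[0, 0, -20], [0, 0, 0], 0],
    [[0, 0, 0], [0, 0, 0], 0]
  ]
}}

```text
clock: 8.0
position: [0.4056, -0.0667, 0.2221]
orientation: [-179.9, -0.1, 154.4]
contact_force: [-0.2, 0.4, 0.3]
width: 0.087
gripper_force: 0.0
```

```bash
python3 - <<'E'
from h import *
s=sense();print(s['position'],s['orientation'],s['joint_pos'])
ct=[.4055,-.067];ims={c:get_image(c) for c in("top","side")}
cv2.imwrite("pics/c.png",np.hstack([crop(im,[(circ(*ct,.206,.026),(0,255,0)),(circ(*ct,.198,.031),(0,0,255))],[*ct,.19],4,400,400) for im in ims.values()]))
E
```

```text
[ 0.40563607 -0.0667196   0.22206074] [-1.79932965e+02 -7.06045163e-02  1.54411922e+02] [-34.76945474 -13.61642384  32.83858553 115.87558166   7.59202292
  75.84301375  59.86205088]
```

View pics/c.png

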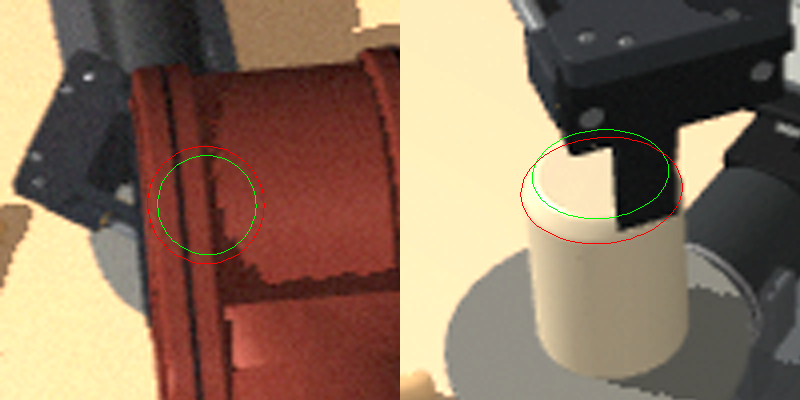

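Emit:
{"api": "apply_moves", "payload": {
  "deltas": [
    [[1, -1, -18], [0, 0, 0], 0],
    [[0, 0, -18], [0, 0, 0], 0],
    [[0, 0, -18], [0, 0, 0], 0],
    [[0, 0, -16], [0, 0, 0], 0],
    [[0, 0, 0], [0, 0, 0], 0.2],
    [[0, 0, 0], [0, 0, 0], 0.25],
    [[0, 0, 0], [0, 0, 0], 0.3],
    [[0, 0, 0], [0, 0, 0], 0.35],
    [[0, 0, 0], [0, 0, 0], 0.5],
    [[0, 0, 0], [0, 0, 0], 0.5],
    [[0, 0, 0], [0, 0, 0], 0.5],
    [[0, 0, 0], [0, 0, 0], 0.5]
  ]
}}

```text
clock: 9.6
position: [0.4073, -0.0678, 0.1532]
orientation: [180.0, 0.0, 154.4]
contact_force: [-1.9, -0.2, 6.7]
width: 0.061
gripper_force: 30.0
```

Emit:
{"api": "apply_moves", "payload": {
  "deltas": [
    [[0, 0, 5], [0, 0, 0], 0.5],
    [[0, 0, 15], [0, 0, 0], 0.5],
    [[0, 0, 20], [0, 0, 0], 0.5],
    [[0, 0, 20], [0, 0, 0], 0.5],
    [[4, 30, 0], [0, 0, 0], 0.5],
    [[4, 40, 0], [0, 0, 0], 0.5],
    [[4, 40, 0], [0, 0, 0], 0.5],
    [[4, 40, 0], [0, 0, 0], 0.5],
    [[4, 40, 0], [0, 0, 0], 0.5],
    [[4, 40, 0], [0, 0, 0], 0.5],
    [[4, 40, 0], [0, 0, 0], 0.5],
    [[4, 40, 0], [0, 0, 0], 0.5],
    [[4, 40, 0], [0, 0, 0], 0.5],
    [[1, 40, 0], [0, 0, 0], 0.5],
    [[0, 25, 0], [0, 0, 0], 0.5],
    [[0, 20, 0], [0, 0, 0], 0.5],
    [[0, 0, 0], [0, 0, 0], 0.5],
    [[0, 0, 0], [0, 0, 0], 0.5]
  ]
}}

```text
clock: 11.85
position: [0.4443, 0.3658, 0.2126]
orientation: [-180.0, 0.0, 154.3]
contact_force: [0.8, -0.3, -2.3]
width: 0.0611
gripper_force: 30.0
```

```bash
python3 - <<'E'
from h import *
s=sense();print(s['position'],s['contact_force'],s['width'],s['clock'])
x,y,z=s['position']; ct=[x,y]; cl=[.444,.3675]; zr=z-.1532+.124;G,Rd=(0,255,0),(0,0,255)
ims={c:get_image(c) for c in("top","side")}
cv2.imwrite("pics/d.png",np.hstack([crop(im,[(circ(*ct,zr,.031),G),(circ(*ct,zr+.082,.026),G),(circ(*cl,.1,.031),Rd),(circ(*cl,.018,.031),Rd)],[*cl,.15],5,400,600) for im in ims.values()]))
E
```

```text
[0.44431315 0.36583145 0.21261486] [ 0.8132897  -0.32942249 -2.27364578] 0.06114657951315306 11.85
```

View pics/d.png

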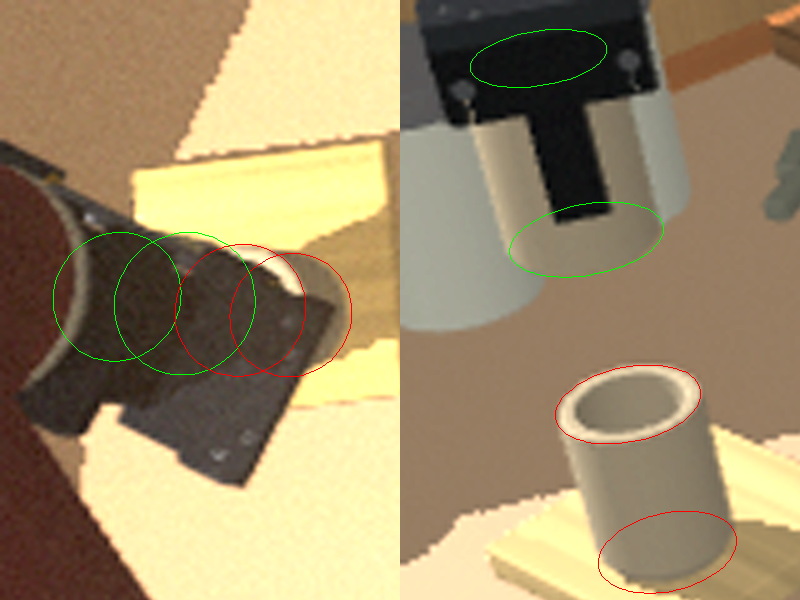

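The held cup and the standing cup both match their models to about 1 mm. I'll shift y by +1.5 mm and lower.

Emit:
{"api": "apply_moves", "payload": {
  "deltas": [
    [[0, 1.5, -20], [0, 0, 0], 0.5],
    [[0, 0, -20], [0, 0, 0], 0.5],
    [[0, 0, -20], [0, 0, 0], 0.5],
    [[0, 0, -12], [0, 0, 0], 0.5],
    [[0, 0, -4], [0, 0, 0], 0.5],
    [[0, 0, 0], [0, 0, 0], 0.5],
    [[0, 0, 0], [0, 0, 0], 0.5]
  ]
}}

```text
clock: 12.82
position: [0.4442, 0.3689, 0.1373]
orientation: [179.9, 0.0, 154.4]
contact_force: [0.0, -0.6, -1.4]
width: 0.0614
gripper_force: 30.0
```

```bash
python3 - <<'E'
from h import *
s=sense();print(s['position'],s['contact_force'],s['width'],s['clock'])
x,y,z=s['position']; ct=[x,y]; cl=[.444,.3675]; zr=z-.1532+.124;G,Rd=(0,255,0),(0,0,255)
im=get_image("side")
cv2.imwrite("pics/e.png",np.hstack([crop(im,p,[*cl,.11],8,400,500) for p in([],[(circ(*ct,zr,.031),G),(circ(*cl,.1,.031),Rd)])]))
E
```

```text
[0.44419777 0.36894234 0.13731123] [ 0.00533765 -0.56033132 -1.44871838] 0.06139008366646841 12.825
```

View pics/e.png

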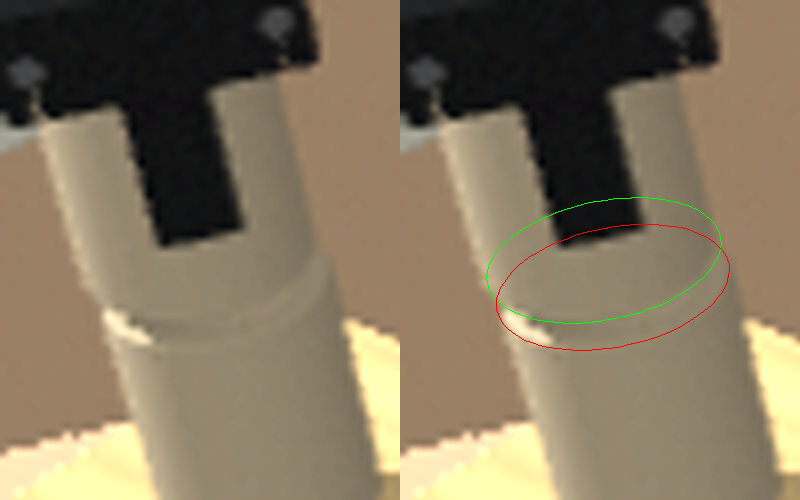

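Emit:
{"api": "apply_moves", "payload": {
  "deltas": [
    [[0, 0, -2], [0, 0, 0], 0.5],
    [[0, 0, -2], [0, 0, 0], 0.5],
    [[0, 0, -1], [0, 0, 0], 0.5],
    [[0, 0, -1], [0, 0, 0], 0.5],
    [[0, 0, 0], [0, 0, 0], 0.5]
  ]
}}

```text
clock: 13.5
position: [0.4438, 0.3686, 0.1304]
orientation: [-180.0, -0.0, 154.4]
contact_force: [-0.5, -1.0, -2.0]
width: 0.0611
gripper_force: 30.0
```

Emit:
{"api": "apply_moves", "payload": {
  "deltas": [
    [[0, 0, -0.7], [0, 0, 0], 0.5],
    [[0, 0, 0], [0, 0, 0], 0.5]
  ]
}}

```text
clock: 13.75
position: [0.4439, 0.3687, 0.1298]
orientation: [-180.0, -0.0, 154.4]
contact_force: [0.5, 0.4, -2.3]
width: 0.0611
gripper_force: 30.0
```

Emit:
{"api": "apply_moves", "payload": {
  "deltas": [
    [[0, 0, -0.7], [0, 0, 0], 0.5],
    [[0, 0, 0], [0, 0, 0], 0.5]
  ]
}}

```text
clock: 14.0
position: [0.4439, 0.3687, 0.1293]
orientation: [180.0, 0.0, 154.4]
contact_force: [-0.8, 0.3, -2.2]
width: 0.061
gripper_force: 30.0
```

Emit:
{"api": "apply_moves", "payload": {
  "deltas": [
    [[0, 0, -0.5], [0, 0, 0], 0.5],
    [[0, 0, 0], [0, 0, 0], 0.5]
  ]
}}

```text
clock: 14.25
position: [0.444, 0.3688, 0.1293]
orientation: [180.0, 0.0, 154.4]
contact_force: [-0.9, -1.6, 5.1]
width: 0.0611
gripper_force: 30.0
```

It's touching, with the force up from -2 N to +5 N. I'll release gently.

Emit:
{"api": "apply_moves", "payload": {
  "deltas": [
    [[0, 0, 0], [0, 0, 0], 0.28],
    [[0, 0, 0], [0, 0, 0], 0.26],
    [[0, 0, 0], [0, 0, 0], 0.23],
    [[0, 0, 0], [0, 0, 0], 0.2],
    [[0, 0, 0], [0, 0, 0], 0.15],
    [[0, 0, 0], [0, 0, 0], 0.05],
    [[0, 0, 0], [0, 0, 0], 0],
    [[0, 0, 0], [0, 0, 0], 0]
  ]
}}

```text
clock: 15.25
position: [0.4438, 0.3686, 0.1286]
orientation: [-180.0, -0.0, 154.4]
contact_force: [1.1, 0.4, -0.5]
width: 0.0858
gripper_force: 0.0
```

Emit:
{"api": "apply_moves", "payload": {
  "deltas": [
    [[0, 0, 8], [0, 0, 0], 0],
    [[0, 0, 15], [0, 0, 0], 0],
    [[0, 0, 20], [0, 0, 0], 0],
    [[0, 0, 30], [0, 0, 0], 0],
    [[0, 0, 30], [0, 0, 0], 0],
    [[0, 0, 10], [0, 0, 0], 0],
    [[20, -30, 0], [0, 0, 0], 1],
    [[25, -40, 0], [0, 0, 0], 1],
    [[25, -40, 0], [0, 0, 0], 1],
    [[20, -40, 0], [0, 0, 0], 1]
  ]
}}

```text
clock: 16.5
position: [0.5344, 0.2171, 0.2413]
orientation: [-180.0, -0.0, 154.4]
contact_force: [-0.4, 0.0, 0.1]
width: 0.0552
gripper_force: 0.0
```

```bash
python3 - <<'E'
from h import *
s=sense();print(s['position'],s['contact_force'],s['width'],s['clock'],s['joint_pos'])
cl=[.444,.3675];o=np.array([.559,-.0335]);G,Rd=(0,255,0),(0,0,255)
ims={c:get_image(c) for c in("top","side")}
print(spot_point("side","cup_top_mid")[:1])
a=np.hstack([crop(im,[(circ(*cl,.1,.031),Rd)],[*cl,.11],4,400,280) for im in ims.values()])
# grinder overlay at two yaws
d=lambda th:np.array([np.cos(np.radians(th)),np.sin(np.radians(th))])
P=[]
pv=np.array([.5624,-.0332])
for th,col in((192,G),(190,Rd)):
    L=lambda x,z:[*(pv+d(th)*(x+.004)),z]
    P+=[(np.array([L(-.115,.114),L(-.045,.127),L(-.004,.137)]),col),(circ(*L(.165,.124)[:2],.124,.0625),col)]
b=np.hstack([crop(im,P,[.53,-.04,.13],3,400,300)for im in ims.values()])
cv2.imwrite("pics/f.png",np.vstack([a,b]))
E
```

```text
[0.53440317 0.21711812 0.24131237] [-0.41529932  0.03267429  0.12275026] 0.0552273157236481 16.5 [-42.94223396  10.03734784  18.81002215  93.70562551  -3.2973097
  76.82856941  40.74294873]
[{'position': [-0.358, -0.1075, 1.008], 'conf': 0.58}]
```

View pics/f.png

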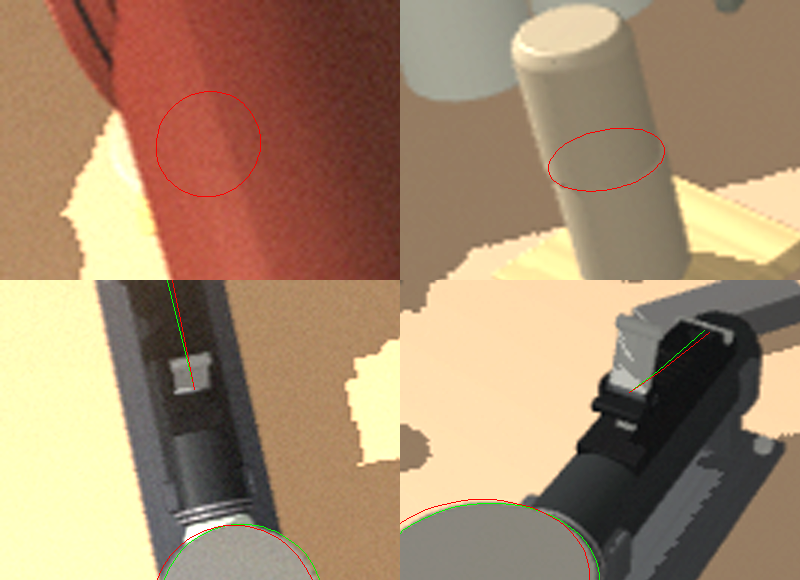

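The stack stands well aligned in the side view (seam around (607,160) in the crop), and a grinder yaw of about 192° fits the disc. Next I'll go behind the lever with the fingers shut and turn yaw to 192°.

Emit:
{"api": "apply_moves", "payload": {
  "deltas": [
    [[13, -40, 0], [0, 0, 0.11], 1],
    [[13, -40, 0], [0, 0, 0.11], 1],
    [[13, -40, 0], [0, 0, 0.11], 1],
    [[13, -40, 0], [0, 0, 0.11], 1],
    [[13, -40, -10], [0, 0, 0.11], 1],
    [[13, -40, -20], [0, 0, 0.11], 1],
    [[0, 0, 0], [0, 0, 0], 1],
    [[0, 0, 0], [0, 0, 0], 1]
  ]
}}

```text
clock: 17.65
position: [0.6117, -0.0196, 0.2114]
orientation: [179.9, -0.0, -167.8]
contact_force: [1.1, 0.4, -0.1]
width: 0.0005
gripper_force: 0.0
```

Emit:
{"api": "apply_moves", "payload": {
  "deltas": [
    [[0.5, -3, -20], [0, 0, 0], 1],
    [[0, 0, -20], [0, 0, 0], 1],
    [[0, 0, -19], [0, 0, 0], 1],
    [[0, 0, 0], [0, 0, 0], 1]
  ]
}}

```text
clock: 18.15
position: [0.6115, -0.0229, 0.1513]
orientation: [180.0, -0.1, -167.7]
contact_force: [-0.9, 0.2, -0.2]
width: 0.0003
gripper_force: 0.0
```

```bash
python3 - <<'E'
from h import *
s=sense();print(s['position'],s['contact_force'],s['clock'])
ims={c:get_image(c) for c in("top","side")}
cv2.imwrite("pics/g.png",np.hstack([crop(im,[],[.58,-.03,.16],6,400,420)for im in ims.values()]))
E
```

```text
[ 0.61146185 -0.02291801  0.15131528] [-0.86229259  0.22726671 -0.19222007] 18.15
```

View pics/g.png

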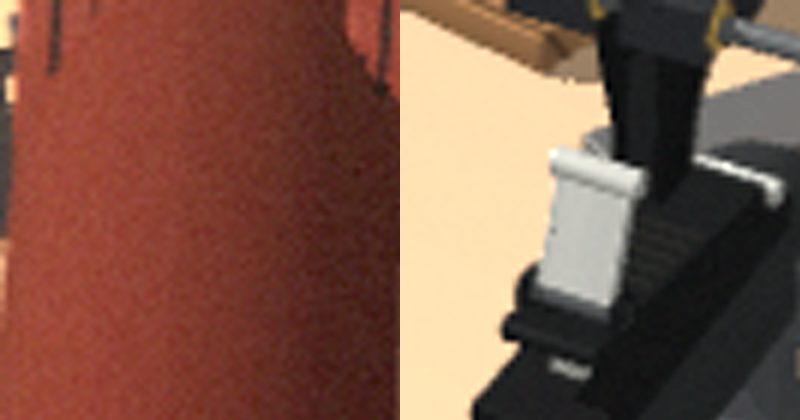

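The fingers are lined up behind the lever. I'll push forward.

Emit:
{"api": "apply_moves", "payload": {
  "deltas": [
    [[-5, -1, 0], [0, 0, 0], 1],
    [[-5, -1, 0], [0, 0, 0], 1],
    [[-5, -1, 0], [0, 0, 0], 1],
    [[-5, -1, 0], [0, 0, 0], 1],
    [[-5, -1.1, 0], [0, 0, 0], 1],
    [[-5, -1.1, 0], [0, 0, 0], 1],
    [[-5, -1.1, 0], [0, 0, 0], 1],
    [[-5, -1.1, 0], [0, 0, 0], 1],
    [[-5, -1.1, 0], [0, 0, 0], 1],
    [[-5, -1.1, 0], [0, 0, 0], 1]
  ]
}}

```text
clock: 19.5
position: [0.5621, -0.035, 0.1527]
orientation: [-180.0, 0.0, -167.8]
contact_force: [3.8, -0.3, 1.2]
width: -0.0003
gripper_force: 1.1
```

Emit:
{"api": "apply_moves", "payload": {
  "deltas": [
    [[-3, -0.6, 0], [0, 0, 0], 1],
    [[-3, -0.6, 0], [0, 0, 0], 1],
    [[0, 0, 0], [0, 0, 0], 1]
  ]
}}

```text
clock: 19.88
position: [0.5559, -0.0363, 0.1526]
orientation: [180.0, -0.0, -167.8]
contact_force: [-0.8, -0.1, -0.0]
width: 0.0005
gripper_force: 0.6
```

Emit:
{"api": "apply_moves", "payload": {
  "deltas": [
    [[-2, -0.4, 0], [0, 0, 0], 1],
    [[0, 0, 0], [0, 0, 0], 1]
  ]
}}

```text
clock: 20.12
position: [0.5542, -0.0366, 0.1526]
orientation: [-180.0, -0.0, -167.8]
contact_force: [0.6, -0.2, 1.1]
width: 0.0007
gripper_force: 0.6
```

Emit:
{"api": "apply_moves", "payload": {
  "deltas": [
    [[-2, -0.4, 0], [0, 0, 0], 1],
    [[0, 0, 0], [0, 0, 0], 1]
  ]
}}

```text
clock: 20.38
position: [0.5524, -0.0369, 0.1528]
orientation: [-180.0, 0.0, -167.8]
contact_force: [2.3, 0.1, 1.6]
width: 0.0007
gripper_force: 1.0
```

Emit:
{"api": "apply_moves", "payload": {
  "deltas": [
    [[-2, -0.4, 0], [0, 0, 0], 1],
    [[0, 0, 0], [0, 0, 0], 1]
  ]
}}

```text
clock: 20.62
position: [0.5503, -0.0373, 0.1527]
orientation: [-180.0, 0.0, -167.8]
contact_force: [0.9, 1.2, 1.4]
width: 0.0005
gripper_force: 1.1
```

Emit:
{"api": "apply_moves", "payload": {
  "deltas": [
    [[-1.5, -0.3, 0], [0, 0, 0], 1],
    [[0, 0, 0], [0, 0, 0], 1]
  ]
}}

```text
clock: 20.88
position: [0.5488, -0.0377, 0.1527]
orientation: [-180.0, 0.0, -167.8]
contact_force: [3.4, 0.1, 2.4]
width: 0.0004
gripper_force: 1.2
```

Emit:
{"api": "apply_moves", "payload": {
  "deltas": [
    [[-1.5, -0.3, 0], [0, 0, 0], 1],
    [[0, 0, 0], [0, 0, 0], 1]
  ]
}}

```text
clock: 21.12
position: [0.5473, -0.038, 0.1527]
orientation: [180.0, -0.0, -167.8]
contact_force: [2.5, -0.4, 2.0]
width: 0.0002
gripper_force: 1.3
```

Emit:
{"api": "apply_moves", "payload": {
  "deltas": [
    [[-1, -0.2, 0], [0, 0, 0], 1],
    [[0, 0, 0], [0, 0, 0], 1]
  ]
}}

```text
clock: 21.38
position: [0.5463, -0.0381, 0.1527]
orientation: [-180.0, 0.0, -167.8]
contact_force: [2.9, 1.0, 1.4]
width: 0.0004
gripper_force: 1.3
```

```bash
python3 - <<'E'
from h import *
s=sense();print(s['position'],s['contact_force'],s['clock'])
im=get_image("side");G=(0,255,0)
pv=np.array([.5624,-.0332]);d=np.array([-.978,-.208])
ln=lambda th:np.array([[*pv,.137],[*(pv+d*.042*np.sin(th)),.137+.042*np.cos(th)]])
for n in("lever_tip","lever_pivot"):
  for q in spot_point("side",n)[:1]:
    p=np.array(im["R"]).T@(np.array(q["position"])-im["t"]);print(n,q["conf"],p)
cv2.imwrite("pics/i.png",np.hstack([crop(im,P,[.55,-.035,.15],8,400,420)for P in([],[(ln(1.05),G),(ln(.8),(0,0,255))])]))
E
```

```text
[ 0.54633438 -0.03812124  0.15269412] [2.85853886 1.03966568 1.36981594] 21.375
lever_tip 0.66 [ 0.52631499 -0.03818972  0.15154678]
lever_pivot 0.5 [ 0.56343454 -0.03136399  0.13075041]
```

View pics/i.png

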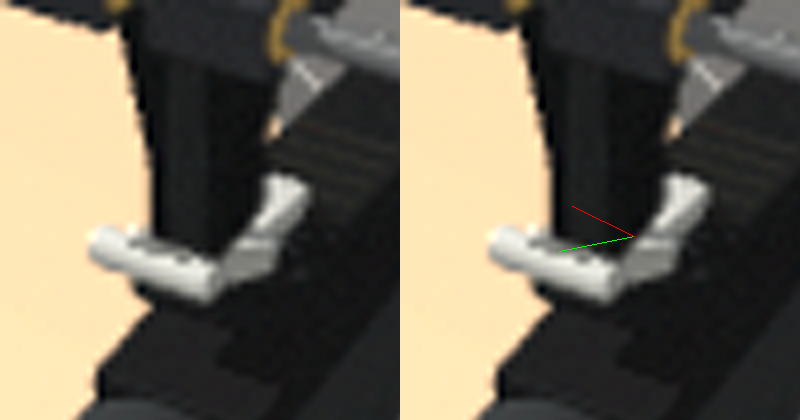

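The lever leans forward, with its tip at about (155,262) in the crop, near the predicted full-forward spot. I'll push on to the stop.

Emit:
{"api": "apply_moves", "payload": {
  "deltas": [
    [[-1.5, -0.3, 0], [0, 0, 0], 1],
    [[0, 0, 0], [0, 0, 0], 1]
  ]
}}

```text
clock: 21.78
position: [0.5448, -0.0385, 0.1527]
orientation: [-180.0, 0.0, -167.8]
contact_force: [2.3, 1.2, 2.2]
width: 0.0004
gripper_force: 1.3
```

Emit:
{"api": "apply_moves", "payload": {
  "deltas": [
    [[-1.5, -0.3, 0], [0, 0, 0], 1],
    [[0, 0, 0], [0, 0, 0], 1]
  ]
}}

```text
clock: 22.02
position: [0.5435, -0.0387, 0.1527]
orientation: [-180.0, 0.0, -167.8]
contact_force: [4.9, 0.5, 2.5]
width: 0.0003
gripper_force: 2.1
```

Emit:
{"api": "apply_moves", "payload": {
  "deltas": [
    [[-1.5, -0.3, 0], [0, 0, 0], 1],
    [[0, 0, 0], [0, 0, 0], 1]
  ]
}}

```text
clock: 22.28
position: [0.5431, -0.0387, 0.1531]
orientation: [-180.0, 0.2, -167.8]
contact_force: [7.5, 1.4, -0.1]
width: 0.0006
gripper_force: 4.1
```

At the stop (7.5 N, no further advance). I'll back off to above the press point.

Emit:
{"api": "apply_moves", "payload": {
  "deltas": [
    [[5, 1, 0], [0, 0, 0], 1],
    [[10, 2, 2], [0, 0, 0], 1],
    [[15, 3.5, 0], [0, 0, 0], 1],
    [[15, 4, 0], [0, 0, 0], 1],
    [[16, 4, -3], [0, 0, 0], 1],
    [[0, 0, -10], [0, 0, 0], 1],
    [[0, 0, -8], [0, 0, 0], 1],
    [[0, 0, 0], [0, 0, 0], 1]
  ]
}}

```text
clock: 23.28
position: [0.6021, -0.0248, 0.1327]
orientation: [180.0, -0.1, -167.8]
contact_force: [0.3, -0.1, 0.2]
width: 0.0004
gripper_force: 0.2
```

```bash
python3 - <<'E'
from h import *
s=sense();print(s['position'],s['contact_force'],s['clock'])
im=get_image("side");G=(0,255,0)
pv=np.array([.5624,-.0332]);d=np.array([-.978,-.208])
ln=lambda th:np.array([[*pv,.137],[*(pv+d*.042*np.sin(th)),.137+.042*np.cos(th)]])
cv2.imwrite("pics/j.png",np.hstack([crop(im,P,[.57,-.035,.14],7,400,420)for P in([],[(ln(1.05),G),(ln(.8),(0,0,255))])]))
E
```

```text
[ 0.60213172 -0.02477549  0.13271175] [ 0.31664047 -0.08321299  0.15063559] 23.275
```

View pics/j.png

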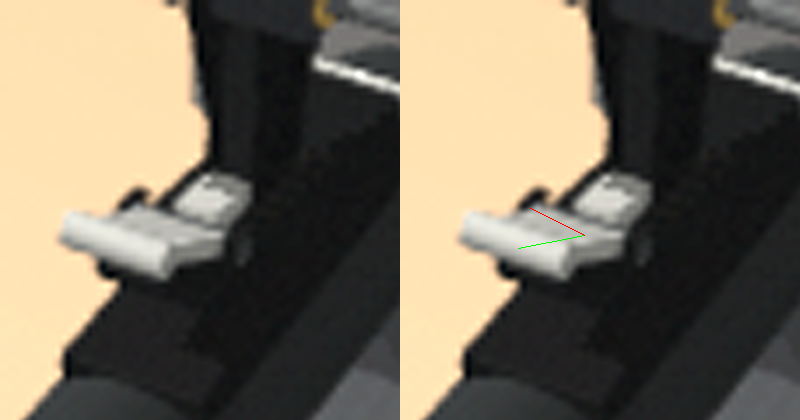

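The lever sits on the full-forward line. Now I'll press the paddle.

Emit:
{"api": "apply_moves", "payload": {
  "deltas": [
    [[1, 0, -4], [0, 0, 0], 1],
    [[0, 0, -3], [0, 0, 0], 1],
    [[0, 0, -3], [0, 0, 0], 1],
    [[0, 0, -2], [0, 0, 0], 1],
    [[0, 0, -1], [0, 0, 0], 1],
    [[0, 0, 0], [0, 0, 0], 1]
  ]
}}

```text
clock: 24.08
position: [0.6031, -0.0248, 0.1208]
orientation: [180.0, -0.1, -167.8]
contact_force: [-4.4, 0.2, 7.3]
width: 0.0005
gripper_force: 3.7
```

Emit:
{"api": "apply_moves", "payload": {
  "deltas": [
    [[0, 0, -1], [0, 0, 0], 1],
    [[0, 0, 0], [0, 0, 0], 1]
  ]
}}

```text
clock: 24.32
position: [0.603, -0.0248, 0.1199]
orientation: [180.0, -0.1, -167.8]
contact_force: [-6.2, -0.5, 7.5]
width: 0.0004
gripper_force: 3.9
```

Emit:
{"api": "apply_moves", "payload": {
  "deltas": [
    [[0, 0, -1], [0, 0, 0], 1],
    [[0, 0, 0], [0, 0, 0], 1]
  ]
}}

```text
clock: 24.58
position: [0.6029, -0.0249, 0.119]
orientation: [180.0, -0.1, -167.8]
contact_force: [-6.5, -0.1, 8.8]
width: 0.0004
gripper_force: 4.4
```

Emit:
{"api": "apply_moves", "payload": {
  "deltas": [
    [[0, 0, -1], [0, 0, 0], 1],
    [[0, 0, 0], [0, 0, 0], 1]
  ]
}}

```text
clock: 24.82
position: [0.6029, -0.0249, 0.1184]
orientation: [180.0, -0.1, -167.8]
contact_force: [-8.3, -0.9, 12.1]
width: 0.0004
gripper_force: 6.1
```

Emit:
{"api": "apply_moves", "payload": {
  "deltas": [
    [[0, 0, -0.7], [0, 0, 0], 1],
    [[0, 0, 0], [0, 0, 0], 1]
  ]
}}

```text
clock: 25.08
position: [0.6029, -0.0249, 0.1182]
orientation: [180.0, -0.1, -167.8]
contact_force: [-11.3, 0.1, 16.5]
width: 0.0008
gripper_force: 8.5
```

Emit:
{"api": "apply_moves", "payload": {
  "deltas": [
    [[0, 0, -0.7], [0, 0, 0], 1],
    [[0, 0, 0], [0, 0, 0], 1]
  ]
}}

```text
clock: 25.32
position: [0.603, -0.0249, 0.1181]
orientation: [179.9, -0.1, -167.8]
contact_force: [-13.4, -0.6, 20.9]
width: 0.0005
gripper_force: 11.0
```

It's flush at 118 mm with 21 N. I'll hold for 2.5 s, then release.

Emit:
{"api": "apply_moves", "payload": {
  "deltas": [
    [[0, 0, 0], [0, 0, 0], 1],
    [[0, 0, 0], [0, 0, 0], 1],
    [[0, 0, 0], [0, 0, 0], 1],
    [[0, 0, 0], [0, 0, 0], 1],
    [[0, 0, 0], [0, 0, 0], 1],
    [[0, 0, 0], [0, 0, 0], 1],
    [[0, 0, 0], [0, 0, 0], 1],
    [[0, 0, 0], [0, 0, 0], 1],
    [[0, 0, 0], [0, 0, 0], 1],
    [[0, 0, 0], [0, 0, 0], 1],
    [[0, 0, 0], [0, 0, 0], 1],
    [[0, 0, 0], [0, 0, 0], 1],
    [[0, 0, 0], [0, 0, 0], 1],
    [[0, 0, 0], [0, 0, 0], 1],
    [[0, 0, 0], [0, 0, 0], 1],
    [[0, 0, 0], [0, 0, 0], 1],
    [[0, 0, 0], [0, 0, 0], 1],
    [[0, 0, 0], [0, 0, 0], 1],
    [[0, 0, 0], [0, 0, 0], 1],
    [[0, 0, 0], [0, 0, 0], 1]
  ]
}}

```text
clock: 27.82
position: [0.603, -0.0249, 0.1181]
orientation: [179.9, -0.1, -167.8]
contact_force: [-13.1, -0.0, 22.0]
width: 0.0007
gripper_force: 11.0
```

Emit:
{"api": "apply_moves", "payload": {
  "deltas": [
    [[0, 0, 2], [0, 0, 0], 1],
    [[0, 0, 3], [0, 0, 0], 1],
    [[0, 0, 3], [0, 0, 0], 1],
    [[0, 0, 4], [0, 0, 0], 1],
    [[0, 0, 10], [0, 0, 0], 1],
    [[0, 0, 20], [0, 0, 0], 1],
    [[0, 0, 25], [0, 0, 0], 1],
    [[0, 0, 25], [0, 0, 0], 1],
    [[0, 0, 0], [0, 0, 0], 1],
    [[0, 0, 0], [0, 0, 0], 1]
  ]
}}

```text
clock: 29.08
position: [0.6035, -0.0244, 0.2076]
orientation: [180.0, -0.0, -167.8]
contact_force: [-0.4, 0.2, -1.0]
width: 0.0003
gripper_force: 0.0
```

```bash
python3 - <<'E'
from h import *
s=sense();print(s['position'],s['contact_force'],s['clock'])
spots(["lever_pivot","lever_tip","paddle_press","cup_top_mid","bowl"])
E
```

```text
[ 0.60354326 -0.02441381  0.20759479] [-0.35452292  0.17379812 -0.95296422] 29.075
top cup_top_mid 0.87 [442.2 370.3 142.6] [172. 292.]
top bowl 0.64 [ 518.8 -360.9    1.9] [476. 263.]
side lever_tip 0.49 [530.  -39.9 152.1] [327. 237.]
side paddle_press 0.78 [603.2 -25.2 130.5] [346. 225.]
side cup_top_mid 0.88 [445.6 370.9 140.9] [157. 184.]
side bowl 0.66 [ 523.  -362.2   -2.2] [476. 394.]
```

```bash
python3 -c "
from rig import *
print(sign_off())"
```

```text
the job is handed in; nothing more can be done
None
```

The job is handed in at about 29 s: the cup stands rim on rim on the other cup, the lever was pushed to its forward stop and left there, the paddle was held flush at about 21 N for over two seconds and released, and the bowl was not shifted; the verdict was not shown.

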